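Isolate the boot-brushing drive for lockout

ROBOT

A 6-joint arm with a two-finger parallel gripper is mounted at the origin on the work surface. World frame = base frame: x ahead of the robot, y to its left, z up, the work surface at z = 0. Lengths are in mm, angles in rad, forces in N, time in s.
With the tool pointing down it reaches from about 350 to 975 mm from the base axis. Payload 7.1 kg.
Tool frame: the origin (TCP) lies midway between the tips of the shut fingers; the grasp point (between the pads) lies 19 mm behind it (ctrl.grip_depth is the distance from the TCP to the grasp point, in mm); z points along the fingers, y is the line along which they close (so a half turn about z gives the same grasp; the last joint's range is limited). The gripper opens to 88 mm and grips with 3 to 60 N. Pads are 20 mm wide; open, the fingers measure 115 mm over their backs; the gripper's body (75 mm by 178 mm) begins 61 mm behind the grasp point.
Start: joints at [-1.189, 0.423, 1.63, -0, 1.089, -0.019], TCP at [243.862, -575.444, 222.675] pointing down, gripper open.
Joint ranges: [-3, 3], [-0.9, 2.11], [0.09, 2.58], [-1.31, 4.45], [0.11, 2.69], [-2.54, 2.54]. Speed limits (rad/s): [2.39, 2.39, 3.01, 3.14, 3.14, 3.14].

INTERFACE

Orientations are given as a rotation vector (axis times angle).
In Python, from workcell import ctrl, cams gives the robot as it stands.
- The arm moves only by the tool move_arm, never from a script. Its argument "steps" is a list of rows, each a list of 3 entries, a list of its own where there are three numbers: the shift along the tool's x, y, z in units of 25 mm (1.0 is 25 mm), then the turn about the tool's z in units of 5 degrees (1.0 is 5 degrees), then the closure, from 0 (fully open) to 1 (shut). A call has 1 to 20 rows; each row shifts and turns the commanded pose from where the row before left it, along the tool's axes as they then stand; what a row does not reach is not made up. A row lasts 1/12 s, in which the tool goes at most 41.7 mm and 7.16 degrees, less where a joint would pass 70% of its speed; a pose out of reach is approached as far as the arm can. A call is refused whole if a number of a shift passes 1 or a number of a turn 1, either way. A call with a gripper value outside its range is refused whole. The fingers move at their own pace and stop on an object; the grip force is fixed at half the most. Time passes only in rows, so rows that do not move let the fingers close. It gives the time, the measured TCP pose, the force, the opening and the grip force at its end, in the units of the state.
- ctrl.get_obs(): the state, without advancing time (a new reading comes with each control period).
- cams.get_image(name): name is "scene" or "top"; returns a dict with "image" (420x560x3 uint8, red, green, blue), "camera_matrix" (3x3 intrinsics, pixels), "xyz" and "rotation" of the camera in the world. Camera axes: x right, y down, z forward; pixel columns grow to the right and rows downward; lengths in mm; the calibration is good to about 2 mm. A picture is of the moment at which its call begins. There is no depth.
- ctrl.close_job(): hands the job in; it is judged then, once.
Trained networks look in the newest picture that a camera, given by its name, has taken for a name from the list of things; names that differ only in an ending like _2 or _b are one class to them, and where a whole thing is asked for, a point or a joint stands for the part that bears it (a point fixed in the world has none). Each returns a list of dicts, best first, with "p" (0 to 1); they miss things now and then, are a little off and sometimes report something else, mostly with a low value. They report only what shows in the picture. A call takes as long as a camera call.
- cams.boxes_of(camera, thing): "rect" ([centre column, centre row, width, height] in pixels, round what is visible of it).
- cams.cut_out(camera, thing): "pixels" (420x560 bool, what is visible of it) and "rect" ([centre column, centre row, width, height] in pixels, round what is visible of it).
The state is a dict: "t": time; "qpos": joint angles; "qvel": joint speeds; "joint_torque": joint torques, N m; "ee_pos": TCP position; "orientation": TCP orientation; "ft_force": force on the tool from outside, world axes, zero at the start; "moment": the same for the moment, N m; "width": finger opening in mm; "grasp_force": force on a finger pad.
Only numpy, scipy, OpenCV 4.12 (cv2) and the standard library are available. Lean on these libraries where they do the work, as an engineer would, in place of code of your own. Each camera call takes 0.05 s, during which the arm holds its last target. There are 200 camera calls.

TASK

Make the brushing machine safe for a brush change: first lift the drive lever out of its notch, move it along the slot and let it down fully into the other notch. Then turn the panel isolator's handle a quarter turn to off, as far as it goes, and after that swing its lockout hasp right out to its stop so that a padlock can be fitted. Do not disturb the other things on the bench.

Things in the scene. Friction and masses are not known exactly. Their poses are not given: they have to be found in the camera images.
- iso_panel: Face of the panel isolator, a fixed grey enclosure (200 x 150 mm, 50 deep) on a bracket, tilted 30 degrees from level, roughly facing the robot. Origin: centre of the face, 125 mm above the bench. Axes: x up the slope, y level, to the left of someone facing it, z straight out of the face. Handle and hasp are on it.
- iso_grip (a point): On the turning axis of the black handle, 44 mm out from the face, 40 mm up the slope from the face's centre. Grip bar 18 mm wide, from 28 mm behind the axis to 75 mm ahead of it, 32 to 56 mm out from the face, on a 56 mm hub. Turns with the handle: -x points along the long end, z out of the face.
- isolator (a joint): Handle angle, rad. 0 = on: long end points down the slope, above the hasp's lip, and blocks the hasp. 1.571 = off, end stop: a quarter turn anticlockwise seen facing the panel (positive about its z), long end to the panel's -y. Starts at 0 to 0.2. Friction 0.15 N m; stays where left. A bar pinched at the axis lags the fingers by up to 0.2 rad: turn a little past.
- hasp_lip (a point): Middle of the lip at the free end of the lockout hasp, a slotted dark steel tongue 63 x 26 mm lying on the lower half of the panel. The lip stands up 18 mm, is 26 mm wide (along panel y), 8 mm thick. Shut, it is 8 to 26 mm out from the face, this point 17.5 mm out, 26 mm down the slope from the centre. Turns with the hasp.
- hasp_hinge (a point): Fixed point on the hasp's hinge axis (along the panel's y), on the panel's midline, 85 mm down the slope from the centre, 5.5 mm out from the face. The lip's middle lies 59 mm from it along the tongue and 12 mm to the tongue's outer side.
- hasp (a joint): Hasp angle, rad. 0 = lying on the panel. It swings out of the face, the lip rising and going over towards the panel's lower edge (negative about panel y), to a stop at 1.5, tongue square to the face. Starts at 0 to 0.05. Friction 0.05 N m: it stays where it is left.
- gate_box: Drive selector, a fixed grey box 150 x 200 mm at its foot, top 98 mm above the bench. Origin under its centre, z up. On top a slot along y between two aluminium ridges, with notches 14 mm wide at y = -35 and +35 mm. Ridges rise to 114 mm above the bench between the notches, 124 beyond. The lever's 8 mm cross pin sits in the notches.
- lever_knob (a point): Middle of the lever's upright black knob, 31 mm in diameter over 30 mm of height; 171 mm above the bench with the lever down, its top 21 mm higher than this point. Moves with the lever. Axes as gate_box.
- lever_shift (a joint): Position of the lever along the slot (gate_box +y), m. 0 = run notch (start, up to 2 mm off), 0.07 = neutral notch, at its stop. Friction about 1 N. The ridge blocks it unless the lever is lifted.
- lever_lift (a joint): Height of the lever, m. 0 = down in a notch or at slot level; it must be up more than 15 mm to pass the ridge; stop at 0.03. It drops of its own weight (2 N) when let go.
- wax_tin: Low round aluminium tin, 76 mm across, 38 mm high; origin under its centre. Bystander.
- shoe_brush: Wooden shoe brush lying bristles down, 160 x 50 x 44 mm, long along its x. Bystander.
- plunger_can: Red plunger can with a yellow band, 136 mm across, 148 mm high; origin under its centre. Bystander.
- hammer: Hammer lying on the bench, handle to its -x. Bystander.
- shoe_last: Green plastic shoe last, 175 x 70 x 84 mm, long along its x. Bystander.
- boot_a: Brown suede ankle boot, standing, about 250 mm tall. Bystander.
- boot_b: The other brown boot of the pair, standing. Bystander.

How it is judged:
By the outcome, as a careful person would: the job done as asked, in the order asked, and still so for the second after the job is handed in, with the robot touching nothing.
It also fails if it takes over 61 s, if anything falls off the work surface, if the arm or the gripper's body presses on something with over 40 N, if the wrist force passes 120 N, or if a joint passes its speed limit or range.

## Working session

There is one attempt and no reset: what is moved stays moved. The work goes in short steps, Python scripts to look and compute and a tool call to move; the robot and the scene stay as the last step left them, time stands still between calls to the robot, and variables do not carry over. Pictures are saved under pics/ and viewed, at most 10 in all, crops included, and the job is handed in when it is done.

Besides the shell and the picture viewer there is one more tool, called after "Call:" as a command line: name --argument value ..., lists and objects as JSON in quotes. move_arm: Moves the arm, as the interface text tells. Its arguments: {"type":"object","properties":{"steps":{"type":"array"}},"required":["steps"]}

```bash
mkdir -p pics; ls
python3 - <<'E'
from workcell import ctrl,cams
import cv2,numpy as np
for c in("scene","top"):
    d=cams.get_image(c); cv2.imwrite(f"pics/{c}0.png",d["image"][:,:,::-1])
    print(c,d["camera_matrix"].tolist(),d["xyz"],np.round(d["rotation"],4).tolist())
    for n in("iso_panel","iso_grip","hasp_lip","gate_box","lever_knob","wax_tin","shoe_brush","plunger_can","hammer","shoe_last","boot_a"):
        print(n,[(np.round(b["rect"]).tolist(),round(b["p"],2)) for b in cams.boxes_of(c,n)[:3]])
print(ctrl.get_obs())
E
```

```text
pics
scene [[456.95393342973404, 0.0, 285.27495671907695], [0.0, 456.95393342973404, 209.44473944290766], [0.0, 0.0, 1.0]] [1296.57649397 -583.46276825 1224.30765101] [-2.2009, -1.1562, 0.4517]
iso_panel [([274.0, 243.0, 79.0, 56.0], 0.63)]
iso_grip [([271.0, 227.0, 27.0, 24.0], 0.7), ([356.0, 173.0, 10.0, 23.0], 0.64)]
hasp_lip [([258.0, 230.0, 18.0, 6.0], 0.45)]
gate_box [([361.0, 192.0, 66.0, 62.0], 0.57)]
lever_knob [([356.0, 174.0, 10.0, 23.0], 0.47)]
wax_tin [([309.0, 224.0, 22.0, 22.0], 0.65)]
shoe_brush [([336.0, 160.0, 39.0, 29.0], 0.81)]
plunger_can [([370.0, 136.0, 34.0, 46.0], 0.97), ([356.0, 171.0, 12.0, 21.0], 0.16)]
hammer [([216.0, 225.0, 65.0, 46.0], 0.79), ([273.0, 242.0, 81.0, 53.0], 0.66)]
shoe_last [([348.0, 259.0, 58.0, 51.0], 0.8)]
boot_a [([188.0, 282.0, 62.0, 78.0], 0.86), ([152.0, 310.0, 62.0, 75.0], 0.57), ([262.0, 230.0, 18.0, 3.0], 0.44)]
top [[401.9721797473721, 0.0, 275.78889257970013], [0.0, 401.9721797473721, 213.9080203963931], [0.0, 0.0, 1.0]] [ 298.43253277  -72.89763721 1591.03341089] [-2.1088, 2.1684, -0.1239]
iso_panel [([308.0, 194.0, 50.0, 60.
[... 752 characters left out ...]
)]
{'t': 1.2, 'qpos': array([-1.18899402e+00,  4.23088182e-01,  1.62988366e+00,  2.86544131e-05,
        1.08856945e+00, -1.89750896e-02]), 'qvel': array([-2.51177587e-04, -2.16358827e-04, -2.58670967e-04,  5.86355395e-05,
       -2.89023067e-04,  1.10862721e-03]), 'joint_torque': array([-2.40085057e-03, -5.44588208e+01, -2.74042261e+01,  6.44149119e-02,
        1.70098379e-02, -2.33937806e-05]), 'ee_pos': array([ 243.88077332, -575.45857213,  222.68887758]), 'orientation': array([3.07868626e+00, 6.25305254e-01, 5.37785485e-05]), 'ft_force': array([-0.29689734,  0.58107871,  0.2732132 ]), 'moment': array([ 0.00408656, -0.0542194 ,  0.01471463]), 'grasp_force': 0.0, 'width': 87.4066282714063}
```

Run:
```python
import cv2
s=cv2.imread("pics/scene0.png");t=cv2.imread("pics/top0.png")
cv2.imwrite("pics/s1.png",cv2.resize(s[110:330,140:430],None,fx=2.7,fy=2.7,interpolation=cv2.INTER_CUBIC))
cv2.imwrite("pics/t1.png",cv2.resize(t[130:300,120:460][:,:],None,fx=2.35,fy=2.35,interpolation=cv2.INTER_CUBIC))
```

```text
(no output)
```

View pics/s1.png

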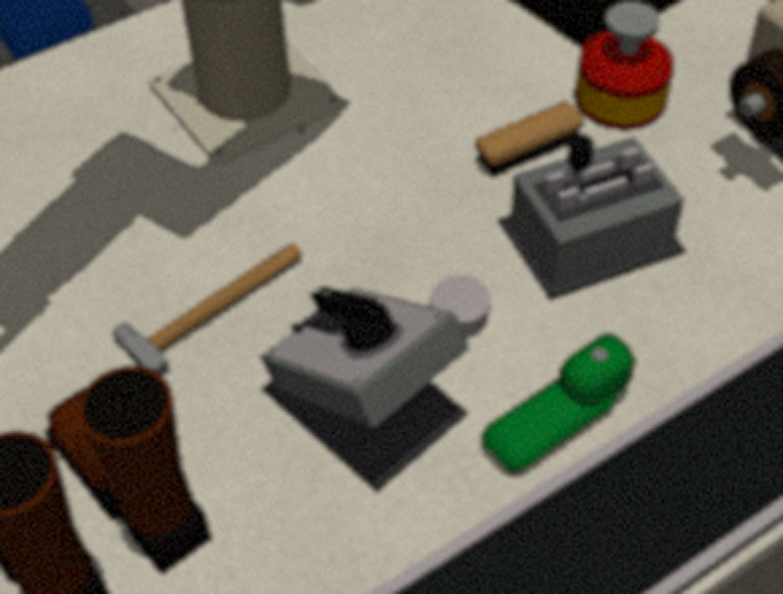

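View pics/t1.png

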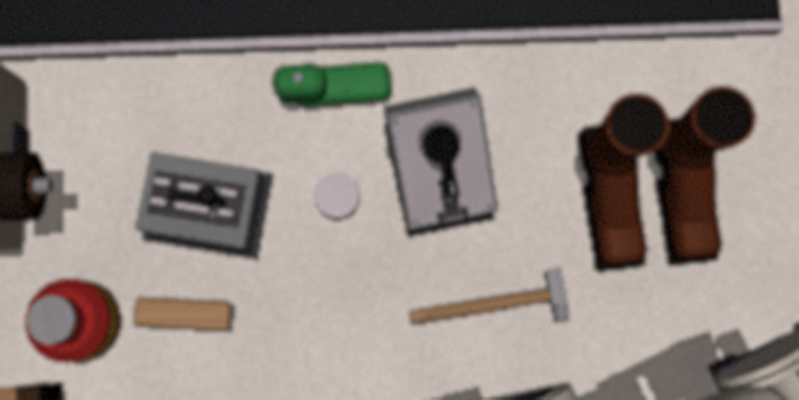

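Run:
```python
import cv2,numpy as np
s=cv2.imread("pics/scene0.png");t=cv2.imread("pics/top0.png")
f=lambda a,c,r:cv2.resize(a[r:r+75,c:c+100],None,fx=4,fy=4,interpolation=cv2.INTER_LANCZOS4)
cv2.imwrite("pics/m1.png",np.vstack([np.hstack([f(t,260,160),f(s,230,205)]),np.hstack([f(t,155,180),f(s,310,155)])]))
```

```text
(no output)
```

View pics/m1.png

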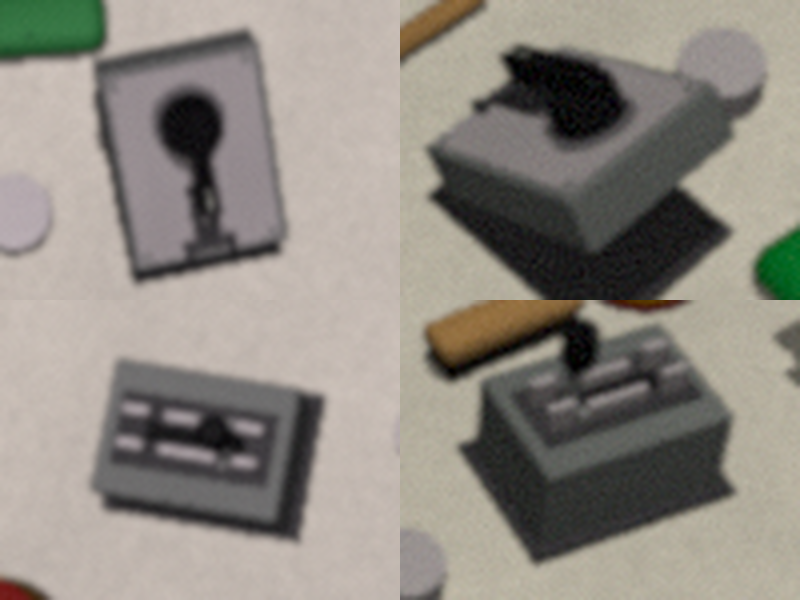

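```bash
cat > h.py <<'E'
import numpy as np
from scipy.spatial.transform import Rotation as R
from scipy.optimize import least_squares
CAM={"scene":(456.954,285.275,209.445,[1296.576,-583.463,1224.308],[-2.2009,-1.1562,0.4517]),
"top":(401.972,275.789,213.908,[298.4325,-72.8976,1591.0334],[-2.1088,2.1684,-0.1239])}
def proj(c,P):
    f,cx,cy,t,r=CAM[c]; p=(np.atleast_2d(P)-t)@R.from_rotvec(r).as_matrix()
    return p[:,:2]/p[:,2:]*f+[cx,cy]
def tri(obs,z=None):
    return least_squares(lambda P:np.concatenate([(proj(c,P)[0]-u) for c,u in obs]),[500,0,100]).x
def panelR(yaw): # x up slope (away from robot), z out of face
    c,s=np.cos(np.pi/6),np.sin(np.pi/6)
    return R.from_euler('z',yaw).as_matrix()@np.array([[c,0,-s],[0,1,0],[s,0,c]])
E
python3 - <<'E'
from h import *
T=lambda p,o,off:np.array([[o[0]+(a-off[0])/4,o[1]+(b-off[1])/4] for a,b in p])-0.375
# panel: order UL(+x,+y) UR LR LL
loc=np.array([[100,75,0],[100,-75,0],[-100,-75,0],[-100,75,0]])
pt=T([(97,67),(251,44),(285,238),(137,272)],(260,160),(0,0))
ps=T([(697,88),(577,188),(430,150)],(230,205),(400,0))
def fit(free):
    def res(v):
        W=loc@panelR(v[2]).T+[v[0],v[1],v[3] if free else 125]
        return np.r_[(proj("top",W)-pt).ravel(),(proj("scene",W[:3])-ps).ravel()]
    r=least_squares(res,[600,-150,0,125],loss='soft_l1'); return r
for fr in(0,1):
    r=fit(fr); print("panel",r.x,r.cost); print(np.round(r.fun,1))
gt=T([(118,360),(302,390),(276,522),(95,490)],(155,180),(0,300))
gs=T([(483,380),(655,327),(732,415),(545,478)],(310,155),(400,300))
print([tri([("top",a),("scene",b)]).round(1) for a,b in zip(gt,np.roll(gs,0,0))])
for k in range(4):
  print(k,[tri([("top",a),("scene",b)]).round(1)[2] for a,b in zip(gt,np.roll(gs,k,0))])
print("knob",tri([("top",[210,216]),("scene",[356,173])]), tri([("top",[155+213/4,180+128/4]),("scene",[310+180/4,155+47/4])]))
for n,k,l in(("tin",(262,213),(309,224)),("last",(261,166),(348,259)),("brush",(196,264),(336,160)),("can",(152,267),(370,136)),("hammer",(329,256),(216,225))): print(n,tri([("top",k),("scene",l)]).round())
E
```

```text
panel [ 5.56934715e+02 -1.60392272e+02  1.92161666e-01  1.25000000e+02] 13.927308300310514
[-1.4  1.3  0.7 -2.   0.4 -0.5 -1.2 -0.4  4.8 -2.3 -1.8  2.8 -2.2 -0.9]
panel [ 5.56452939e+02 -1.59957596e+02  1.86351535e-01  1.18292896e+02] 13.01748481566029
[-1.4  1.7  0.6 -1.3  0.   0.  -1.5 -0.1  4.8 -0.9 -1.9  4.  -1.9  0. ]
[array([521.6, 199.6, 162.9]), array([565.9, 161.5, 240.4]), array([508.5, 273.7,  10.7]), array([ 451.9,  318.3, -105.2])]
0 [np.float64(162.9), np.float64(240.4), np.float64(10.7), np.float64(-105.2)]
1 [np.float64(40.0), np.float64(205.6), np.float64(130.7), np.float64(-43.3)]
2 [np.float64(92.2), np.float64(93.1), np.float64(90.1), np.float64(87.3)]
3 [np.float64(200.1), np.float64(141.6), np.float64(-46.7), np.float64(44.0)]
knob [507.08023248 208.08849054 127.51122326] [512.66829987 201.28497799 166.52347275]
tin [524.  13.  11.]
last [716.  19.  25.]
brush [331. 278.  16.]
can [325. 444.  49.]
hammer [ 346. -247.   10.]
```

```bash
cat > fit.py <<'E'
from h import *
import cv2
from scipy.optimize import minimize
IM={c:cv2.imread(f"pics/{c}0.png") for c in CAM}
G={}
for c in CAM:
    g=cv2.GaussianBlur(IM[c],(0,0),1.2).astype(np.float32)
    G[c]=np.sqrt((cv2.Sobel(g,cv2.CV_32F,1,0)**2+cv2.Sobel(g,cv2.CV_32F,0,1)**2).sum(2))
def cube(x0,x1,y0,y1,z0,z1): return np.array([[x,y,z] for z in(z0,z1) for x,y in((x0,y0),(x1,y0),(x1,y1),(x0,y1))],float)
def score(edges,c):
    s=0
    for a,b in edges:
        p=proj(c,a+(b-a)*np.linspace(.04,.96,40)[:,None]).astype(np.float32)
        s+=np.minimum(cv2.remap(G[c],p[None,:,0],p[None,:,1],cv2.INTER_LINEAR),150).mean()
    return s
TOP=[(4,5),(5,6),(6,7),(7,4)]
def world(v,kind):
    if kind=="panel": return cube(-100,100,-75,75,-50,0)@panelR(v[2]).T+[v[0],v[1],125]
    return cube(-75,75,-100,100,0,98)@R.from_euler('z',v[2]).as_matrix().T+[v[0],v[1],0]
# vertices 4:(-,-) 5:(+,-) 6:(+,+) 7:(-,+)
ED={"panel":{"top":TOP,"scene":[(4,5),(5,6),(0,1),(5,1),(4,0)]},
    "gate":{"top":TOP,"scene":TOP+[(0,1),(1,2),(5,1)]}}
def f(v,kind):
    W=world(v,kind); return -sum(score([(W[a],W[b]) for a,b in ED[kind][c]],c) for c in CAM)
def run(kind,v0):
    sc=np.array([1,1,.02]); best=None
    for d in np.random.default_rng(0).normal(0,4,(30,3)):
        r=minimize(lambda u:f(np.array(v0)+u*sc,kind),d,method="Nelder-Mead")
        if best is None or r.fun<best.fun: best=r
    return np.array(v0)+best.x*sc,best.fun
if __name__=="__main__":
    out=[]
    for kind,v0 in(("panel",(557,-160,.19)),("gate",(512,235,-.1))):
        v,s=run(kind,v0); print(kind,v.round(3),s,f(np.array(v0),kind)); W=world(v,kind)
        for c,o in(("top",(260,160) if kind=="panel" else(155,180)),("scene",(230,205) if kind=="panel" else(310,155))):
            im=cv2.resize(IM[c][o[1]:o[1]+75,o[0]:o[0]+100],None,fx=4,fy=4,interpolation=cv2.INTER_CUBIC)
            for a,b in ED[kind][c]:
                p=((proj(c,W[[a,b]])-o+.5)*4).round().astype(int); cv2.line(im,tuple(map(int,p[0])),tuple(map(int,p[1])),(0,0,255),1)
            M=panelR(v[2]) if kind=="panel" else R.from_euler('z',v[2]).as_matrix()
            pts=([[40,0,56],[-26,0,17.5],[-85,0,5.5]] if kind=="panel" else [[0,-35,192],[0,-35,171],[0,-35,156]])
            for q in pts:
                p=((proj(c,M@np.array(q)+[v[0],v[1],125 if kind=="panel" else 0])[0]-o+.5)*4).round().astype(int); cv2.circle(im,tuple(map(int,p)),3,(0,255,0),-1)
            out.append(im)
    cv2.imwrite("pics/ov.png",np.vstack([np.hstack(out[:2]),np.hstack(out[2:])]))
E
python3 fit.py
```

```text
panel [ 5.50765e+02 -1.61446e+02  1.88000e-01] -1172.892578125 -1076.1023
gate [ 5.07599e+02  2.27747e+02 -2.04000e-01] -1470.7255859375 -1138.1614
```

View pics/ov.png

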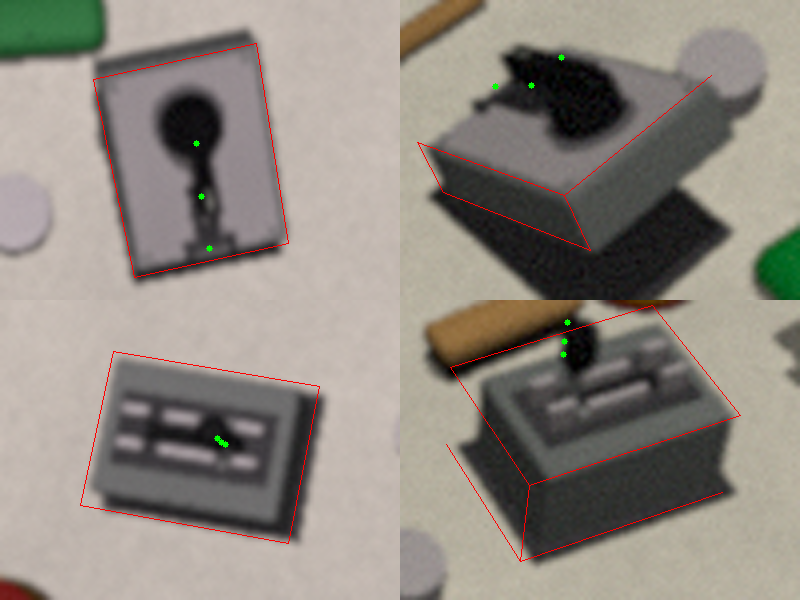

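Run:
```python
from h import *
T=lambda p,o,off:np.array([[o[0]+(a-off[0])/4,o[1]+(b-off[1])/4] for a,b in p])-0.375
pt=T([(97,67),(251,44),(285,238),(137,272)],(260,160),(0,0))
ps=T([(712,90),(577,188),(430,150)],(230,205),(400,0))
for a,b in zip(pt,ps):
    P=tri([("top",a),("scene",b)]); print("panel",P.round(1),(proj("top",P)[0]-a).round(1),(proj("scene",P)[0]-b).round(1))
gt=T([(118,360),(302,390),(276,522),(95,490)],(155,180),(0,300))
gs=np.roll(T([(483,380),(655,327),(732,415),(545,478)],(310,155),(400,300)),2,0)
Ps=[]
for a,b in zip(gt,gs):
    P=tri([("top",a),("scene",b)]); Ps.append(P);print("gate",P.round(1),(proj("top",P)[0]-a).round(1),(proj("scene",P)[0]-b).round(1))
Ps=np.array(Ps);print(np.linalg.norm(Ps-np.roll(Ps,1,0),axis=1),Ps.mean(0))
# generic fit with free dims
def fit(loc,M,pt,ps,js,z0,v0,zfree):
    def W(v): return (loc*[v[3],v[4],1])@M(v[2]).T+[v[0],v[1],v[5] if zfree else z0]
    r=least_squares(lambda v:np.r_[(proj("top",W(v))-pt).ravel(),(proj("scene",W(v)[js])-ps).ravel()],v0,loss='soft_l1',x_scale=[10,10,.1,.1,.1,10]); print(r.x.round(3),r.fun.round(1))
loc=np.array([[100,75,0],[100,-75,0],[-100,-75,0],[-100,75,0]])
for zf in(0,1): fit(loc,panelR,pt,ps,[0,1,2],125,[555,-160,.19,1,1,125],zf)
loc=np.array([[75,100,0],[75,-100,0],[-75,-100,0],[-75,100,0]])
for zf in(0,1): fit(loc,lambda y:R.from_euler('z',y).as_matrix(),gt,gs,[0,1,2,3],98,[507,228,-.2,1,1,98],zf)
```

```text
panel [632.5 -76.6 171.3] [0.3 0.2] [ 0.3 -0. ]
panel [ 650.7 -210.8  176.3] [-1.1 -0.5] [-0.9  0.1]
panel [ 486.9 -246.6   67.6] [-0.8 -0.4] [-0.8  0.1]
gate [593.9 308.2  92.2] [-0.5 -0.3] [-0.5  0.1]
gate [559.2 132.3  93.1] [-0.4 -0.2] [-0.4  0.1]
gate [436.  160.6  90.1] [-1.  -0.6] [-1.   0.2]
gate [470.5 330.7  87.3] [-0.5 -0.3] [-0.5  0.1]
[125.58858042 179.31849232 126.4286151  173.58925205] [514.90566441 232.96768245  90.68279167]
[ 5.57731e+02 -1.60662e+02  1.86000e-01  1.00400e+00  9.24000e-01
  1.25000e+02] [ 0.3  0.5 -0.6 -1.9 -1.1 -0.1  0.2 -0.9 -0.1 -1.3 -0.4  1.9 -0.8 -1.9]
[ 5.57347e+02 -1.60500e+02  1.88000e-01  1.00300e+00  9.29000e-01
  1.19155e+02] [ 0.1  1.1 -0.8 -1.4 -1.2  0.1  0.1 -0.6 -0.1 -0.3 -0.4  3.1 -0.7 -0.8]
[ 5.16466e+02  2.30048e+02 -1.96000e-01  8.31000e-01  8.79000e-01
  9.80000e+01] [ 0.2 -0.8 -0.4 -0.8 -0.1 -1.4 -0.6 -1.1 -0.9 -0.4 -0.2 -0.6 -1.6 -0.5
 -0.3 -1.5]
[ 5.14722e+02  2.32763e+02 -1.97000e-01  8.35000e-01  8.82000e-01
  9.08880e+01] [-0.  -0.1 -0.8 -0.  -0.5 -0.6 -0.9 -0.4 -0.9  0.4 -0.1  0.2 -1.5  0.3
 -0.2 -0.7]
```

Call:
move_arm --steps '[[[0,0,-1],1,0],[[0,0,-1],1,0],[[0,0,0],1,0],[[0,0,0],1,0],[[0,0,0],1,0],[[0,0,0],1,0],[[0,0,0],0.84,0],[[0,0,0],0,0]]'

```text
t: 1.87
ee_pos: [243.9, -575.4, 272.7]
orientation: [3.126, -0.312, 0.0]
ft_force: [0.0, 0.6, 0.4]
width: 87.9
grasp_force: 0.0
```

```bash
cat >> h.py <<'E'
def go(*targets):
    """print tool-frame shifts (25 mm units) and turns (5 deg units) through targets (xyz,yaw) from here"""
    from workcell import ctrl
    o=ctrl.get_obs(); Rt=R.from_rotvec(o["orientation"]).as_matrix(); p=o["ee_pos"]; y=np.arctan2(Rt[1,0],Rt[0,0])
    print("t",round(o["t"],2),"p",p.round(1),"yaw",y.round(4),"F",o["ft_force"].round(1),"w",round(o["width"],1),"g",round(o["grasp_force"],1))
    for t,yw in targets:
        yw=y if yw is None else yw; c,s=np.cos(y),np.sin(y); M=np.array([[c,s,0],[s,-c,0],[0,0,-1]])  # turn made last
        print((M.T@(np.array(t)-p)/25).round(2), round(-np.degrees(yw-y)/5,2)); p=np.array(t); y=yw
PV=[557.5,-160.6,.187]
def pan(q): return panelR(PV[2])@np.array(q,float)+[PV[0],PV[1],125]
E
python3 -c "
from h import *
go(([511,198,260],-.197),([511,198,152],None))"
```

```text
t 1.87 p [ 243.9 -575.4  272.7] yaw -0.1987 F [0.  0.6 0.4] w 87.9 g 0.0
[  4.37 -32.44   0.51] -0.02
[0.   0.   4.32] -0.0
```

Call:
move_arm --steps '[[[0.13,-1,0],0,0],[[0.13,-1,0],0,0],[[0.13,-1,0],0,0],[[0.13,-1,0],0,0],[[0.13,-1,0],0,0],[[0.13,-1,0],0,0],[[0.13,-1,0],0,0],[[0.13,-1,0],0,0],[[0.13,-1,0],0,0],[[0.13,-1,0],0,0],[[0.13,-1,0],0,0],[[0.13,-1,0],0,0],[[0.13,-1,0],0,0],[[0.13,-1,0],0,0],[[0.13,-1,0],0,0],[[0.13,-1,0],0,0],[[0.13,-1,0],0,0],[[0.13,-1,0],0,0],[[0.13,-1,0],0,0],[[0.13,-1,0],0,0]]'

```text
t: 3.53
ee_pos: [405.3, -96.5, 272.9]
orientation: [3.127, -0.304, 0.001]
ft_force: [0.3, -0.3, -0.8]
width: 87.6
grasp_force: 0.0
```

Call:
move_arm --steps '[[[0.14,-1,0],0,0],[[0.14,-1,0],0,0],[[0.14,-1,0],0,0],[[0.14,-1,0],0,0],[[0.14,-1,0],0,0],[[0.14,-1,0],0,0],[[0.14,-1,0],0,0],[[0.14,-1,0],0,0],[[0.14,-1,0],0,0],[[0.14,-1,0],0,0],[[0.14,-1,0],0,0],[[0.14,-1,0],0,0],[[0,-0.44,0],0,0],[[0,0,0],0,0],[[0,0,0],0,0]]'

```text
t: 4.78
ee_pos: [506.3, 199.0, 272.4]
orientation: [3.126, -0.304, -0.001]
ft_force: [-0.5, 0.1, -0.3]
width: 87.8
grasp_force: 0.0
```

Run:
```python
from h import *
from workcell import cams
import cv2
go(([511,198,205],-.197),([511,198,152],None))
d=cams.get_image("scene")["image"][:,:,::-1]; e=cams.get_image("top")["image"][:,:,::-1]
f=lambda a,c,r:cv2.resize(a[r:r+100,c:c+66],None,fx=6,fy=6,interpolation=cv2.INTER_CUBIC)
cv2.imwrite("pics/k.png",np.hstack([f(d,325,110),f(e,180,165)]))
```

```text
t 4.78 p [506.3 199.  272.4] yaw -0.1939 F [-0.5  0.1 -0.3] w 87.8 g 0.0
[0.19 0.   2.7 ] 0.04
[0.   0.   2.12] -0.0
```

View pics/k.png

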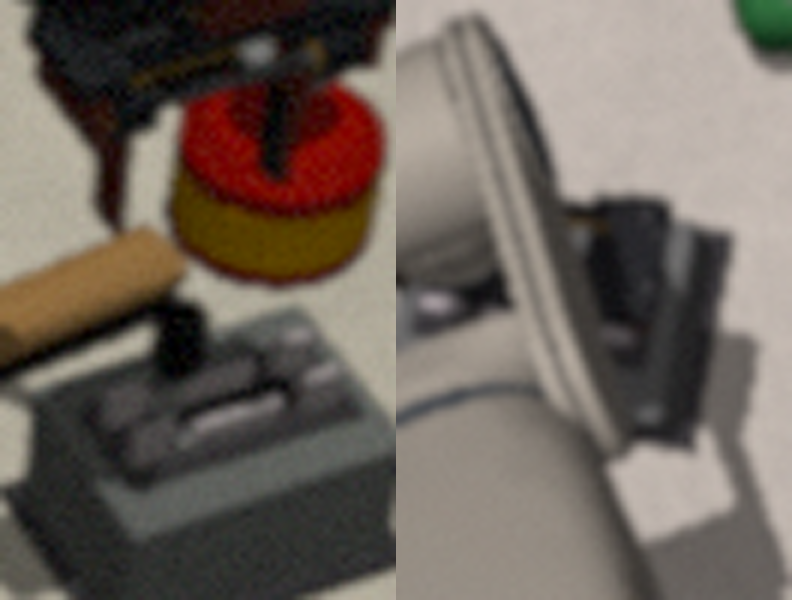

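Run:
```python
from h import *
y=-.194; u=np.array([np.sin(y),-np.cos(y),0]);p=np.array([506.3,199,272.4])
print(proj("scene",[p,p+50*u,p-50*u]), proj("scene",[[511,198,171],[509.7,195.7,171],[512.7,201.3,171],[511,198,192],[511,198,156]]))
print(proj("top",[[511,198,171],[511,198,192]]))
```

```text
[[356.02000323 141.5610143 ]
 [341.81184697 145.95073282]
 [369.9902265  137.244807  ]] [[353.67556683 165.95612444]
 [352.88101947 166.01283819]
 [354.78304889 165.84623892]
 [354.28510559 161.2964404 ]
 [353.248024   169.22452114]]
[[208.58298748 212.04795983]
 [207.451317   211.20113671]]
```

Call:
move_arm --steps '[[[0.18,0,1],0,0],[[0,0,1],0,0],[[0,0,1],0,0],[[0,0,1],0,0],[[0,0,0.8],0,0],[[0,0,0],0,0],[[0,0,0],0,1],[[0,0,0],0,1],[[0,0,0],0,1],[[0,0,0],0,1],[[0,0,0],0,1],[[0,0,0],0,1],[[0,0,0],0,1],[[0,0,0],0,1]]'

```text
t: 6.05
ee_pos: [511.3, 198.4, 152.9]
orientation: [-3.126, 0.307, -0.0]
ft_force: [-0.4, 0.1, -0.7]
width: 38.2
grasp_force: 0.0
```

Call:
move_arm --steps '[[[0,0,0],0,1],[[0,0,0],0,1],[[0,0,0],0,1],[[0,0,0],0,1],[[0,0,0],0,1]]'

```text
t: 6.47
ee_pos: [511.7, 199.1, 153.0]
orientation: [-3.125, 0.308, -0.001]
ft_force: [0.2, 5.8, 1.3]
width: 30.2
grasp_force: 30.0
```

Call:
move_arm --steps '[[[0,0,-0.3],0,1],[[0,0,-0.3],0,1],[[0,0,-0.32],0,1],[[0,0,0],0,1],[[0,0,0],0,1],[[0,0,0],0,1]]'

```text
t: 6.97
ee_pos: [511.4, 198.8, 175.3]
orientation: [-3.126, 0.308, -0.001]
ft_force: [1.3, 6.0, -2.2]
width: 30.0
grasp_force: 30.0
```

Call:
move_arm --steps '[[[0,-0.5,0],0,1],[[0,-0.5,0],0,1],[[0,-0.5,0],0,1],[[0,-0.5,0],0,1],[[0,-0.5,0],0,1],[[0,-0.3,0],0,1],[[0,0,0],0,1],[[0,0,0],0,1],[[0,0,0],0,1]]'

```text
t: 7.72
ee_pos: [524.9, 267.3, 175.7]
orientation: [-3.126, 0.307, -0.0]
ft_force: [0.6, 0.1, -1.0]
width: 29.9
grasp_force: 30.0
```

Call:
move_arm --steps '[[[0,-0.1,0],0,1],[[0,0,0],0,1],[[0,0,0],0,1]]'

```text
t: 7.97
ee_pos: [525.2, 268.8, 175.6]
orientation: [3.126, -0.308, -0.001]
ft_force: [0.6, -2.0, -1.9]
width: 30.4
grasp_force: 30.0
```

Call:
move_arm --steps '[[[0,0,0.3],0,1],[[0,0,0.3],0,1],[[0,0,0.32],0,1],[[0,0,0],0,1],[[0,0,0],0,1],[[0,0,0],0,1]]'

```text
t: 8.47
ee_pos: [525.3, 269.2, 152.0]
orientation: [3.126, -0.308, -0.001]
ft_force: [0.7, -2.5, -1.6]
width: 30.1
grasp_force: 30.0
```

Call:
move_arm --steps '[[[0,0,0.04],0,0],[[0,0,0],0,0],[[0,0,0],0,0],[[0,0,0],0,0],[[0,0,0],0,0],[[0,0,0],0,0],[[0,0,-1],0,0],[[0,0,-1],0,0],[[0,0,-1],0,0],[[0,0,-1],0,0],[[0,0,-1],0,0],[[0,0,0],0,0]]'

```text
t: 9.47
ee_pos: [527.8, 270.7, 282.2]
orientation: [-3.122, 0.307, -0.012]
ft_force: [0.2, 0.2, 1.6]
width: 88.4
grasp_force: 0.0
```

Run:
```python
from h import *
from workcell import cams
import cv2
d=cams.get_image("scene")["image"][:,:,::-1]
cv2.imwrite("pics/k2.png",cv2.resize(d[130:230,310:430],None,fx=5,fy=5,interpolation=cv2.INTER_CUBIC))
a=pan([-20,32,60]);b=pan([-20,32,34])
yw=PV[2]
print(a,b); go((a+[0,0,60],yw))
```

```text
[ 505.05527394 -137.9553275   166.96152423] [ 517.82863703 -135.53847102  144.44486373]
t 9.52 p [526.9 270.2 279.7] yaw -0.1961 F [-0.6 -0.6 -0.7] w 88.5 g 0.0
[ 2.33 16.18  2.11] -4.39
```

View pics/k2.png

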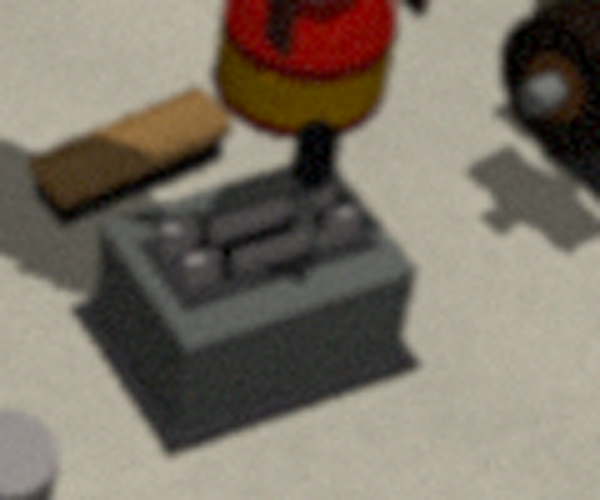

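Call:
move_arm --steps '[[[0,0,0],-1,1],[[0,0,0],-1,1],[[0,0,0],-1,1],[[0,0,0],-1,1],[[0,0,0],-0.39,1],[[0,0,0],0,1]]'

```text
t: 10.02
ee_pos: [524.7, 269.1, 275.2]
orientation: [3.127, 0.295, -0.003]
ft_force: [0.5, -0.5, -0.3]
width: 51.5
grasp_force: 0.0
```

Run:
```python
from h import *
print(proj("scene",[[525,268.5,171],[525,268.5,181],[511.3,198.5,171]]))
a=pan([-20,32,60]);go((a+[0,0,60],PV[2]),(a,None))
```

```text
[[372.76113566 159.82379323]
 [373.14207733 157.61172166]
 [353.85167783 165.94680013]]
t 10.02 p [524.7 269.1 275.2] yaw 0.1882 F [ 0.5 -0.5 -0.3] w 51.5 g 0.0
[-3.82 15.85  1.93] 0.01
[0.  0.  2.4] -0.0
```

Call:
move_arm --steps '[[[-0.24,1,0],0,1],[[-0.24,1,0],0,1],[[-0.24,1,0],0,1],[[-0.24,1,0],0,1],[[-0.24,1,0],0,1],[[-0.24,1,0],0,1],[[-0.24,1,0],0,1],[[-0.24,1,0],0,1],[[-0.24,1,0],0,1],[[-0.24,1,0],0,1],[[-0.24,1,0],0,1],[[-0.24,1,0.3],0,1],[[-0.24,1,0.3],0,1],[[-0.24,1,0.3],0,1],[[-0.24,1,0.5],0,1],[[-0.2,0.85,0.5],0,1],[[0,0,0],0,1],[[0,0,0],0,1]]'

```text
t: 11.52
ee_pos: [504.7, -138.0, 227.9]
orientation: [-3.127, -0.288, 0.004]
ft_force: [-0.2, 0.2, -0.7]
width: -0.1
grasp_force: 0.0
```

Run:
```python
from h import *
from workcell import cams
import cv2
d=cams.get_image("scene")["image"][:,:,::-1]
cv2.imwrite("pics/p1.png",cv2.resize(d[190:290,220:340],None,fx=6,fy=6,interpolation=cv2.INTER_CUBIC))
go()
def fp(th,r=55,push=0,out=34):
    n=np.array([np.sin(th),-np.cos(th)]); b=np.array([-np.cos(th),-np.sin(th)])
    hw=13.5*abs(n[1])+11.5*abs(n[0]); d=9+hw-push
    k=(44-out)/.866
    # line of finger at bar's top edge (out 56) for x, i.e. 7 mm ahead
    c=np.array([40,0])+r*b-d*n - np.array([.5*k+7*np.sin(th),0])
    return pan([c[0],c[1],out])
T=[(pan([-20,34,60]),PV[2]),(pan([-20,34,34]),None)]+[(fp(np.radians(t)),None) for t in range(0,91,15)]
go(*T); print([t[0].round() for t in T])
```

```text
t 11.57 p [ 505.3 -137.4  228.6] yaw 0.185 F [-0.1 -0.1 -0.5] w 0.4 g 0.0
t 11.57 p [ 505.3 -137.4  228.6] yaw 0.185 F [-0.1 -0.1 -0.5] w 0.4 g 0.0
[-0.01 -0.06  2.47] -0.02
[ 0.52 -0.    0.9 ] -0.0
[-0.03  0.46  0.02] -0.0
[-0.22  0.5   0.13] -0.0
[-0.1   0.58  0.06] -0.0
[ 0.06  0.62 -0.03] -0.0
[ 0.24  0.59 -0.14] -0.0
[ 0.42  0.49 -0.24] -0.0
[ 0.56  0.32 -0.33] -0.0
[array([ 505., -136.,  167.]), array([ 517., -134.,  144.]), array([ 519., -145.,  144.]), array([ 516., -158.,  141.]), array([ 516., -173.,  139.]), array([ 520., -188.,  140.]), array([ 529., -201.,  144.]), array([ 541., -211.,  150.]), array([ 557., -217.,  158.])]
```

View pics/p1.png

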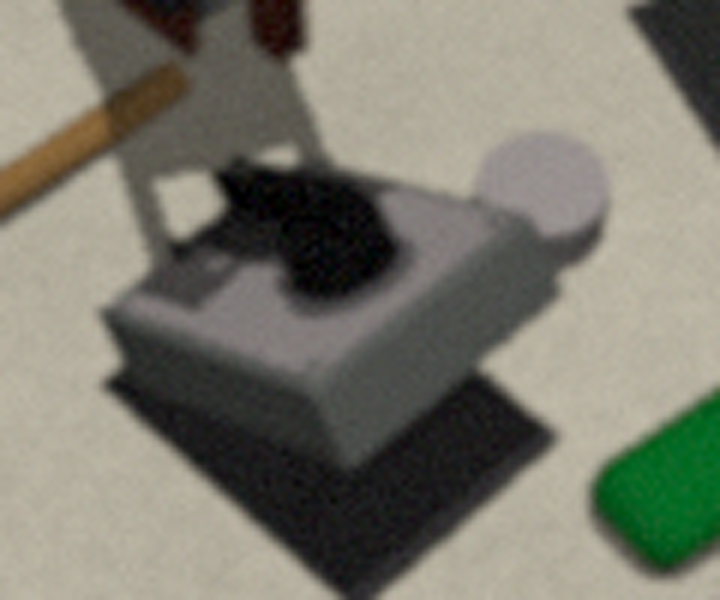

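Run:
```python
from h import *
import cv2
P=np.array([505.3,-137.4,228.6])
print(proj("scene",[P,P+[0,0,60],pan([-35,0,56]),pan([-35,0,32]),pan([68,0,56]),pan([40,0,56]), pan([-26,0,17])]))
from workcell import cams
d=cams.get_image("scene")["image"][:,:,::-1]
cv2.imwrite("pics/p2.png",cv2.resize(d[100:300,180:380],None,fx=3,fy=3,interpolation=cv2.INTER_CUBIC))
```

```text
[[266.1212068  196.57880645]
 [265.05044067 182.40436523]
 [257.02065707 216.35838442]
 [260.11250044 222.78770282]
 [276.87061699 221.55020967]
 [271.23530902 220.0762755 ]
 [263.67011894 227.23611778]]
```

View pics/p2.png

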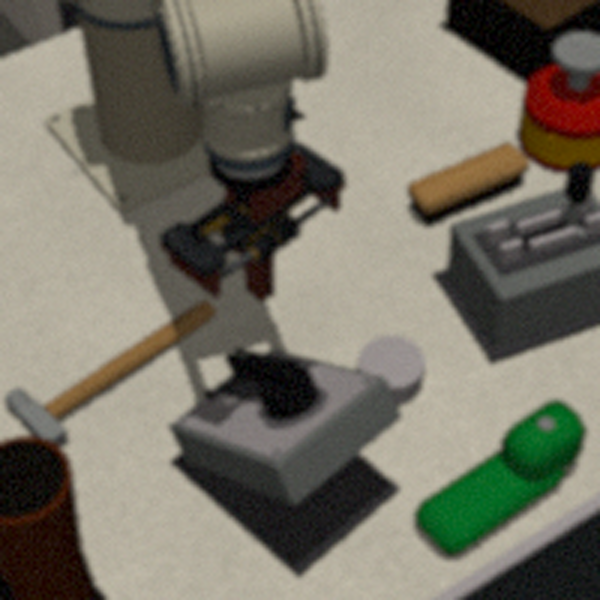

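Run:
```python
from h import *
P=np.array([505.3,-137.4,228.6]);y=.185;X=np.array([np.cos(y),np.sin(y),0]);Y=np.array([-np.sin(y),np.cos(y),0])
for sx in(1,-1):
  for sy in(1,-1): print(sx,sy,((proj("scene",P+37.5*sx*X+89*sy*Y+[0,0,80])[0]-[180,100]+.5)*3).round())
print(((proj("scene",P)[0]-[180,100]+.5)*3).round())
```

```text
1 1 [350. 206.]
1 -1 [212. 306.]
-1 1 [296. 168.]
-1 -1 [157. 263.]
[260. 291.]
```

Call:
move_arm --steps '[[[0,-0.06,0.85],0,1],[[0,0,0.8],0,1],[[0,0,0.8],0,1],[[0.26,0,0.45],0,1],[[0.26,0,0.45],0,1],[[0,0,0],0,1],[[0,0,0],0,1],[[0,0,0],0,1]]'

```text
t: 12.28
ee_pos: [518.9, -133.6, 146.2]
orientation: [3.127, 0.294, 0.002]
ft_force: [0.4, 0.3, -0.5]
width: 0.4
grasp_force: 0.0
```

Call:
move_arm --steps '[[[-0.08,0.25,0.04],0,1],[[0,0.25,0.04],0,1],[[-0.11,0.25,0.06],0,1],[[-0.11,0.25,0.06],0,1],[[-0.05,0.29,0.03],0,1],[[-0.05,0.29,0.03],0,1],[[0,0,0],0,1]]'

```text
t: 12.87
ee_pos: [514.9, -175.7, 138.8]
orientation: [-3.128, -0.292, 0.002]
ft_force: [-0.5, 1.4, 0.0]
width: 0.1
grasp_force: 0.8
```

Call:
move_arm --steps '[[[0.03,0.31,-0.01],0,1],[[0.03,0.31,-0.02],0,1],[[0.12,0.3,-0.07],0,1],[[0.12,0.29,-0.07],0,1],[[0.21,0.25,-0.12],0,1],[[0.21,0.24,-0.12],0,1],[[0,0,0],0,1]]'

```text
t: 13.45
ee_pos: [543.3, -214.4, 150.1]
orientation: [3.126, 0.293, 0.004]
ft_force: [-1.8, -0.7, 0.8]
width: 0.5
grasp_force: 0.6
```

Call:
move_arm --steps '[[[0.28,0.16,-0.16],0,1],[[0.28,0.16,-0.17],0,1],[[0,0,0],0,1],[[0,0,0],0,1]]'

```text
t: 13.78
ee_pos: [553.5, -217.4, 156.0]
orientation: [-3.125, -0.294, 0.012]
ft_force: [-11.8, -0.0, -1.0]
width: 0.5
grasp_force: 5.9
```

Run:
```python
from h import *
from workcell import cams
import cv2
go()
d=cams.get_image("scene")["image"][:,:,::-1]; e=cams.get_image("top")["image"][:,:,::-1]
f=lambda a,c,r:cv2.resize(a[r:r+90,c:c+78],None,fx=5,fy=5,interpolation=cv2.INTER_CUBIC)
cv2.imwrite("pics/p3.png",np.hstack([f(d,232,195),f(e,270,155)]))
```

```text
t 13.78 p [ 553.5 -217.4  156. ] yaw 0.1877 F [-11.8  -0.   -1. ] w 0.5 g 5.9
```

View pics/p3.png

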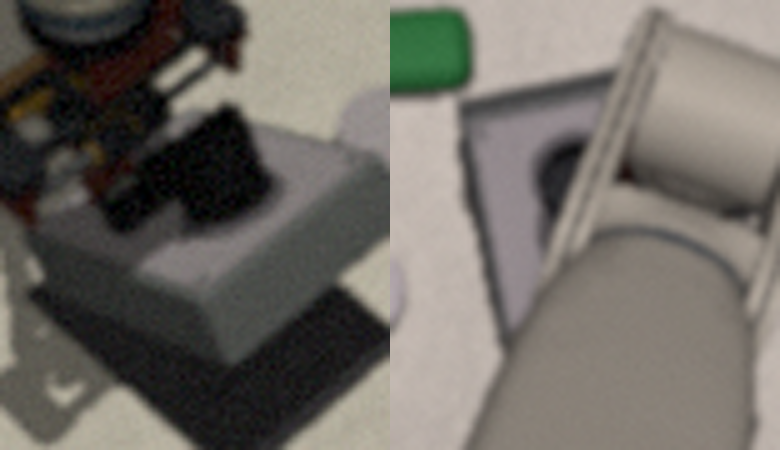

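Call:
move_arm --steps '[[[0.1,0,-0.06],0,1],[[0,0,0],0,1],[[0,0,0],0,1]]'

```text
t: 14.13
ee_pos: [553.6, -217.2, 156.4]
orientation: [-3.125, -0.294, 0.019]
ft_force: [-17.2, -4.3, -5.0]
width: 0.7
grasp_force: 8.7
```

Call:
move_arm --steps '[[[-0.5,0,0],0,1],[[-0.5,0,0],0,1],[[0,0,-1],0,0],[[0,0,-1],0,0],[[0,0,-1],0,0],[[0,0,0],0,0],[[0,0,0],0,0]]'

```text
t: 14.72
ee_pos: [536.0, -223.1, 236.4]
orientation: [3.125, 0.293, 0.009]
ft_force: [-0.1, -0.4, -0.3]
width: 30.6
grasp_force: 0.0
```

Run:
```python
from h import *
a=pan([-28.5,0,15]);print(a);go((a+[0,0,60],PV[2]),(a,None))
```

```text
[ 525.87931956 -166.58296986  123.74038106]
t 14.72 p [ 536.  -223.1  236.4] yaw 0.1869 F [-0.1 -0.4 -0.3] w 30.6 g 0.0
[ 0.02 -2.3   2.1 ] -0.0
[0.  0.  2.4] -0.0
```

Call:
move_arm --steps '[[[0,-1,0],0,0],[[0,-1,0],0,0],[[0.02,-0.3,0.8],0,0],[[0,0,0.8],0,0],[[0,0,0],0,0],[[0,0,0],0,0]]'

```text
t: 15.22
ee_pos: [523.4, -165.3, 192.7]
orientation: [-3.127, -0.294, 0.004]
ft_force: [-0.3, -0.3, 0.5]
width: 70.5
grasp_force: 0.0
```

Run:
```python
from h import *
from workcell import cams
import cv2
a=pan([-28.5,0,15]);go((a,PV[2]))
for q in([-26,0,26],[-85,0,5.5],[40,0,56]): print(proj("top",pan(q)),proj("scene",pan(q)))
d=cams.get_image("scene")["image"][:,:,::-1]
for n in("hasp_lip","iso_grip"): print(n,[(np.round(b["rect"],1).tolist(),round(b["p"],2)) for b in cams.boxes_of("scene",n)[:3]])
cv2.imwrite("pics/p4.png",cv2.resize(d[180:280,220:340],None,fx=6,fy=6,interpolation=cv2.INTER_CUBIC))
```

```text
t 15.22 p [ 523.4 -165.3  192.7] yaw 0.1873 F [-0.3 -0.3  0.5] w 70.5 g 0.0
[0.09 0.07 2.76] 0.0
[[309.8380302  207.39658077]] [[262.52494007 224.84677631]]
[[311.52173602 219.80742284]] [[254.60479731 227.14164215]]
[[308.15627181 193.29696482]] [[271.23530902 220.0762755 ]]
hasp_lip [([256.4, 228.4, 9.7, 4.0], 0.53)]
iso_grip [([270.8, 227.9, 37.1, 26.1], 0.72)]
```

View pics/p4.png

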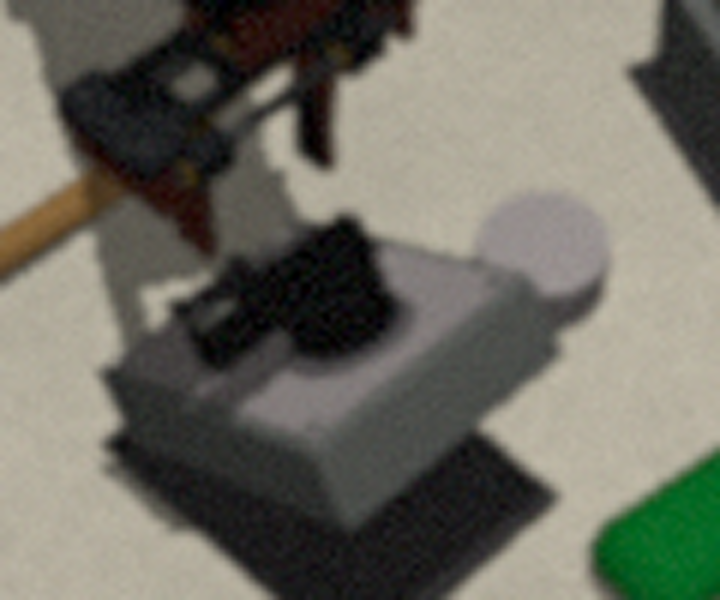

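Call:
move_arm --steps '[[[0,0.05,0.7],0,0],[[0,0,0.7],0,0],[[0,0,0.5],0,0],[[0,0,0.4],0,0],[[0,0,0.25],0,0],[[0,0,0.1],0,0],[[0,0,0],0,0],[[0,0,0],0,0]]'

```text
t: 16.03
ee_pos: [524.9, -167.1, 128.2]
orientation: [3.128, 0.293, 0.001]
ft_force: [0.1, -0.1, 1.0]
width: 87.9
grasp_force: 0.0
```

Call:
move_arm --steps '[[[0,0,0.08],0,0.5],[[0,0,0],0,0.6],[[0,0,0],0,1],[[0,0,0],0,1],[[0,0,0],0,1],[[0,0,0],0,1],[[0,0,0],0,1],[[0,0,0],0,1],[[0,0,0],0,1],[[0,0,0],0,1],[[0,0,0],0,1],[[0,0,0],0,1],[[0,0,0],0,1]]'

```text
t: 17.12
ee_pos: [524.5, -166.6, 125.7]
orientation: [-3.128, -0.293, 0.0]
ft_force: [0.4, 2.3, 1.5]
width: 25.3
grasp_force: 30.0
```

Run:
```python
from h import *
from workcell import ctrl
p=ctrl.get_obs()["ee_pos"]; L=lambda f:pan([-85+60.2*np.cos(np.radians(f)),0,5.5+60.2*np.sin(np.radians(f))])
go(*[(p+L(f)-L(12),None) for f in (17,22,27,32,37,42,47,52,57,62,67,72,77,82,87,92,97.4,100)])
```

```text
t 17.12 p [ 524.5 -166.6  125.7] yaw 0.1869 F [0.4 2.3 1.5] w 25.3 g 30.0
[-0.15  0.   -0.15] -0.0
[-0.16  0.   -0.14] -0.0
[-0.17  0.   -0.12] -0.0
[-0.18  0.   -0.11] -0.0
[-0.19  0.   -0.09] -0.0
[-0.2   0.   -0.07] -0.0
[-0.2   0.   -0.06] -0.0
[-0.21  0.   -0.04] -0.0
[-0.21  0.   -0.02] -0.0
[-0.21  0.   -0.  ] -0.0
[-0.21  0.    0.02] -0.0
[-0.21  0.    0.03] -0.0
[-0.2   0.    0.05] -0.0
[-0.2   0.    0.07] -0.0
[-0.19  0.    0.09] -0.0
[-0.18  0.    0.1 ] -0.0
[-0.19  0.    0.13] -0.0
[-0.09  0.    0.07] -0.0
```

Call:
move_arm --steps '[[[-0.15,0,-0.15],0,1],[[-0.16,0,-0.14],0,1],[[-0.17,0,-0.12],0,1],[[-0.18,0,-0.11],0,1],[[0,0,0],0,1]]'

```text
t: 17.53
ee_pos: [506.8, -169.8, 138.9]
orientation: [-3.127, -0.293, 0.002]
ft_force: [-0.7, 2.9, -3.8]
width: 25.4
grasp_force: 30.0
```

Call:
move_arm --steps '[[[-0.19,0,-0.09],0,1],[[-0.2,0,-0.07],0,1],[[-0.2,0,-0.06],0,1],[[-0.21,0,-0.04],0,1],[[-0.21,0,-0.02],0,1],[[-0.21,0,0],0,1],[[0,0,0],0,1]]'

```text
t: 18.12
ee_pos: [477.9, -175.3, 146.5]
orientation: [-3.127, -0.293, -0.002]
ft_force: [0.3, 6.5, 1.3]
width: 25.3
grasp_force: 30.0
```

Call:
move_arm --steps '[[[-0.21,0,0.02],0,1],[[-0.21,0,0.03],0,1],[[-0.2,0,0.05],0,1],[[-0.2,0,0.07],0,1],[[-0.19,0,0.09],0,1],[[-0.18,0,0.1],0,1],[[-0.12,0,0.09],0,1],[[0,0,0],0,1],[[0,0,0],0,1]]'

```text
t: 18.87
ee_pos: [445.0, -181.3, 135.3]
orientation: [-3.127, -0.293, 0.002]
ft_force: [-4.8, 6.5, 8.2]
width: 25.4
grasp_force: 30.0
```

Call:
move_arm --steps '[[[-0.14,0,0.03],0,1],[[-0.1,0,0.06],0,1],[[0,0,0],0,1],[[0,0,0],0,1]]'

```text
t: 19.2
ee_pos: [439.9, -182.2, 132.6]
orientation: [-3.127, -0.293, -0.0]
ft_force: [0.1, 7.1, -0.4]
width: 25.0
grasp_force: 30.0
```

Call:
move_arm --steps '[[[-0.1,0,0.06],0,1],[[-0.1,0,0.06],0,1],[[0,0,0],0,1],[[0,0,0],0,1]]'

```text
t: 19.53
ee_pos: [435.3, -183.1, 129.5]
orientation: [-3.127, -0.292, -0.001]
ft_force: [0.8, 8.9, -2.4]
width: 25.3
grasp_force: 30.0
```

Call:
move_arm --steps '[[[-0.1,0,0.06],0,1],[[-0.1,0,0.06],0,1],[[0,0,0],0,1],[[0,0,0],0,1]]'

```text
t: 19.87
ee_pos: [434.1, -183.7, 128.5]
orientation: [-3.128, -0.29, -0.013]
ft_force: [9.5, 19.6, 11.7]
width: 25.1
grasp_force: 30.0
```

Call:
move_arm --steps '[[[0,0,0],0,0],[[0,0,0],0,0],[[0,0,0],0,0],[[0,0,0],0,0],[[0,0,0],0,0],[[0,0,0],0,0],[[0,0,-0.8],0,0],[[0,0,-1],0,0],[[0,0,-1],0,0],[[0,0,-0.5],0,1],[[0,0,0],0,1],[[0,0,0],0,1],[[0,0,0],0,1]]'

```text
t: 20.95
ee_pos: [429.7, -184.5, 207.7]
orientation: [-3.127, -0.293, 0.002]
ft_force: [-0.4, -0.3, -0.3]
width: 62.3
grasp_force: 0.0
```

Run:
```python
from h import *
from workcell import cams
cams.get_image("scene")
for n in("hasp_lip","iso_grip","lever_knob"): print(n,[(np.round(b["rect"],1).tolist(),round(b["p"],2)) for b in cams.boxes_of("scene",n)[:3]])
for a in(1.0,1.3,1.5): 
    f=a+np.arctan2(12,59);print(a,proj("scene",pan([-85+60.2*np.cos(f),0,5.5+60.2*np.sin(f)])))
P=pan([-50,0,48]);print(P,pan([-85,0,50]));go((P+[0,0,60],PV[2]),(P,None),(pan([-70,0,48]),None))
```

```text
hasp_lip [([251.4, 219.3, 16.7, 17.3], 0.63)]
iso_grip [([269.4, 227.7, 35.4, 26.2], 0.95)]
lever_knob [([373.4, 167.1, 9.1, 22.8], 0.53)]
1.0 [[251.2513717  213.54163765]]
1.3 [[247.68752202 211.71470996]]
1.5 [[245.67823969 211.28613383]]
[ 491.37203378 -173.11211622  141.56921938] [ 460.60700641 -178.9331874   125.80127019]
t 21.15 p [ 429.8 -184.4  207.6] yaw 0.187 F [ 0.  -1.1 -0.2] w 46.2 g 0.0
[2.5  0.01 0.24] -0.0
[0.  0.  2.4] -0.0
[-0.69 -0.    0.4 ] -0.0
```

Call:
move_arm --steps '[[[1,0,0],0,1],[[1,0,0],0,1],[[0.5,0,0.2],0,1],[[0,0,0.8],0,1],[[0,0,0.8],0,1],[[0,0,0.8],0,1],[[-0.2,0,0.12],0,1],[[-0.2,0,0.12],0,1],[[-0.15,0,0.08],0,1],[[0,0,0],0,1],[[0,0,0],0,1]]'

```text
t: 22.07
ee_pos: [478.4, -176.0, 136.5]
orientation: [3.127, 0.292, 0.002]
ft_force: [0.1, -0.5, 0.2]
width: 0.2
grasp_force: 0.0
```

Call:
move_arm --steps '[[[-0.12,0,0.07],0,1],[[-0.1,0,0.05],0,1],[[0,0,0],0,1],[[0,0,0],0,1]]'

```text
t: 22.4
ee_pos: [472.8, -176.7, 132.9]
orientation: [3.128, 0.293, 0.0]
ft_force: [0.4, 0.8, 0.1]
width: 0.8
grasp_force: 0.0
```

Call:
move_arm --steps '[[[-0.1,0,0.06],0,1],[[-0.1,0,0.06],0,1],[[0,0,0],0,1],[[0,0,0],0,1]]'

```text
t: 22.73
ee_pos: [472.0, -177.8, 131.7]
orientation: [3.126, 0.292, 0.013]
ft_force: [7.8, 5.6, 8.3]
width: 0.2
grasp_force: 5.9
```

Call:
move_arm --steps '[[[-0.1,0,0.06],0,1],[[0,0,0],0,1],[[0,0,0],0,1]]'

```text
t: 22.98
ee_pos: [472.0, -178.5, 131.3]
orientation: [3.125, 0.291, 0.021]
ft_force: [12.3, 8.6, 13.4]
width: 0.7
grasp_force: 9.2
```

Firm at the stop. I'll back off upslope, rise, and hand in after a check.

Call:
move_arm --steps '[[[0.3,0,-0.18],0,1],[[0.5,0,-0.3],0,1],[[0,0,-1],0,1],[[0,0,-1],0,1],[[0,0,-1],0,1],[[0,0,-1],0,1],[[0,0,-1],0,1],[[-1,0,0],0,1],[[-1,0,0],0,1],[[0,0,0],0,1],[[0,0,0],0,1]]'

```text
t: 23.9
ee_pos: [435.2, -183.7, 265.3]
orientation: [-3.128, -0.292, 0.0]
ft_force: [0.9, 0.8, 0.2]
width: 0.6
grasp_force: 0.0
```

Run:
```python
from h import *
from workcell import cams,ctrl
go()
cams.get_image("scene")
for n in("hasp_lip","iso_grip","lever_knob","wax_tin","shoe_brush","hammer","shoe_last"): print(n,[(np.round(b["rect"],1).tolist(),round(b["p"],2)) for b in cams.boxes_of("scene",n)[:2]])
```

```text
t 23.9 p [ 435.2 -183.7  265.3] yaw 0.1859 F [0.9 0.8 0.2] w 0.6 g 0.0
hasp_lip []
iso_grip [([270.2, 228.8, 36.2, 27.3], 0.58), ([309.0, 224.3, 23.6, 22.7], 0.25)]
lever_knob [([373.1, 163.8, 9.6, 11.3], 0.56)]
wax_tin [([311.1, 223.9, 18.3, 18.3], 0.73)]
shoe_brush [([335.0, 161.8, 35.4, 26.4], 0.89), ([347.8, 258.1, 58.1, 52.7], 0.46)]
hammer [([218.2, 223.9, 68.0, 49.9], 0.68), ([270.7, 227.7, 35.2, 27.2], 0.48)]
shoe_last [([347.5, 258.4, 61.7, 53.7], 0.57), ([274.6, 239.8, 82.1, 65.5], 0.19)]
```

```bash
python3 -c "
from workcell import ctrl
print(ctrl.close_job())"
```

```text
the job is handed in; nothing more can be done
None
```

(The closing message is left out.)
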